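# Nest the rinsing pans after sharpening

## Robot

A 6-joint arm with a two-finger parallel gripper is mounted at the origin on the work surface. World frame = base frame: x ahead of the robot, y to its left, z up, the work surface at z = 0. Lengths are in mm, angles in rad, forces in N, time in s.
With the tool pointing down it reaches from about 275 to 750 mm from the base axis. Payload 10.2 kg.
Tool frame: the origin (TCP) lies on the front face of the gripper's body, between the roots of the fingers; the fingertips stand 73 mm ahead of it and the grasp point (between the pads) lies 54 mm ahead of it; z points along the fingers, y is the line along which they close (so a half turn about z gives the same grasp; the last joint's range is limited). The gripper opens to 85 mm and grips with 20 to 120 N. Pads are 22 mm wide; open, the fingers measure 114 mm over their backs; the gripper's body (76 mm by 85 mm) begins 54 mm behind the grasp point. The pads swing forward as they close: fully open they stand 13 mm farther back than shut.
Start: joints at [0.925, 0.313, 1.498, -0, 1.331, -0.223], TCP at [215.429, 478.771, 303.894] pointing down, gripper open.
Joint ranges: [-2.94, 2.94], [-0.97, 2.17], [0.19, 2.56], [-1.23, 4.37], [0.02, 3.11], [-2.88, 2.88]. Speed limits (rad/s): [2.39, 2.39, 3.01, 3.14, 3.14, 3.14].

## Interface

Orientations are given as a unit quaternion [w, x, y, z].
In Python, from rig import * gives the robot as it stands.
- The arm moves only by the tool step_arm, never from a script. Its argument "plan" is a list of rows, each an object with "offset": the shift along the tool's x, y, z in cm, a list of three; "rot": the turn, a rotation vector about the tool's x, y, z in degrees, a list of three; "gripper": the finger opening in cm, from 0 to 8.54. In form: [{"offset": [x, y, z], "rot": [wx, wy, wz], "gripper": gripper}, ...]. A call has 1 to 12 rows; each row is the pose to reach, as a shift and turn from the pose commanded when the call began, along the tool's axes at that moment; what a row does not reach only later rows make up. A row lasts 1/10 s, in which the tool goes at most 50 mm and 8.59 degrees, less where a joint would pass 70% of its speed; a pose out of reach is approached as far as the arm can. A call with a gripper value outside its range is refused whole. The fingers move at their own pace and stop on an object; "squeeze" is the grip in N (left out, the last holds). Time passes only in rows, so rows that repeat a pose let the fingers close. It gives the time, the measured TCP pose, the force, the opening and the grip force at its end, in the units of the state.
- sense(): the state, without advancing time (a new reading comes with each control period).
- capture(name): name is "scene" or "top"; returns a dict with "color" (384x512x3 uint8, red, green, blue), "depth" (384x512 float32, mm along the optical axis (not along the pixel's ray), 0 where there is no reading), "vertical_fov" (degrees; the focal length in pixels is half the picture's height over the tangent of half this angle, whatever the lens; pixels are square), "cx", "cy" (the principal point, pixels), "rvec" (rotation vector, rad) and "tvec" (3), from world to camera coordinates, as OpenCV has them. Camera axes: x right, y down, z forward; pixel columns grow to the right and rows downward; lengths in mm; the calibration is good to about 2 mm. A picture is of the moment at which its call begins.
- finish_job(): hands the job in; it is judged then, once.
The state is a dict: "time_s": time; "joints": joint angles; "dq": joint speeds; "tau": joint torques, N m; "eef_pos": TCP position; "ee_rot": TCP orientation; "force": force on the tool from outside, world axes, zero at the start; "wrist_torque": the same for the moment, N m; "grip_width": opening from 0.0 (shut) to 1.0 (fully open); "grip_force": force on a finger pad.
Only numpy, scipy, OpenCV 4.12 (cv2) and the standard library are available. Lean on these libraries where they do the work, as an engineer would, in place of code of your own. Each camera call takes 0.05 s, during which the arm holds its last target. There are 200 camera calls.

## Task

Put the rinsing pans away: lay the sharpening stone from the large pan flat on its wooden holder, lengthwise between the two cleats, then nest the medium pan fully down in the large one, then the small pan fully down in the medium one, and last put the lid squarely on the small pan. The three handles must end up fanned well apart, at least a hand's width between their ends, so that none lies over another. Leave the large pan where it stands, set things down rather than dropping them, and do not disturb the other tools and jars.

Things in the scene. Friction and masses are not known exactly. Their poses are not given: they have to be found in the camera images.
- large_c (a point): LARGE rinsing pan, bright steel with a black handle: round open pan, 132 mm outer diameter at the rim, 124 at the bottom, 40 mm high, walls 4, floor 5 mm thick, one straight handle. This point is its centre, half-way up (20 mm above its underside). z is the pan's axis; +x points from the centre out along the handle. Loose, about 0.4 kg
- large_grip (a point): grasp point on the large pan's handle, a level bar 76 mm long (88 to 164 mm out from the pan axis), 16 mm wide, 18 mm high, its mid-height 52 mm above the pan's underside, 12 mm above its rim; this point is 111 mm out from the axis. A thin bracket joins bar to rim. Axes as the pan's
- large_tip (a point): outer end of the large pan's handle, 164 mm out from the pan axis
- medium_c (a point): MEDIUM rinsing pan, copper with a red handle: round open pan, 110 mm outer diameter at the rim, 102 at the bottom, 43 mm high, walls 4, floor 5 mm thick, one straight handle. This point is its centre, half-way up (21.5 mm above its underside). z is the pan's axis; +x points from the centre out along the handle. Loose, about 0.2 kg
- medium_grip (a point): grasp point on the medium pan's handle, a level bar 76 mm long (77 to 153 mm out from the pan axis), 16 mm wide, 18 mm high, its mid-height 55 mm above the pan's underside, 12 mm above its rim; this point is 100 mm out from the axis. A thin bracket joins bar to rim. Axes as the pan's
- medium_tip (a point): outer end of the medium pan's handle, 153 mm out from the pan axis
- small_c (a point): SMALL rinsing pan, brass with a blue handle: round open pan, 88 mm outer diameter at the rim, 80 at the bottom, 46 mm high, walls 4, floor 5 mm thick, one straight handle. This point is its centre, half-way up (23 mm above its underside). z is the pan's axis; +x points from the centre out along the handle. Loose, about 0.15 kg
- small_grip (a point): grasp point on the small pan's handle, a level bar 76 mm long (66 to 142 mm out from the pan axis), 16 mm wide, 18 mm high, its mid-height 58 mm above the pan's underside, 12 mm above its rim; this point is 89 mm out from the axis. A thin bracket joins bar to rim. Axes as the pan's
- small_tip (a point): outer end of the small pan's handle, 142 mm out from the pan axis
- stone_c (a point): grey sharpening stone, a block 90 x 32 x 24 mm (x, y, z), about 0.2 kg, lying flat on the large pan's floor at the start. This point is its centre, 12 mm above its underside; x is its long axis
- holder_seat (a point): seat of the wooden stone holder: a board 130 (x) x 50 (y) x 12 mm fixed to the bench, with a raised 12 mm cleat at each end (104 mm between the cleats) and open long sides. This point is the middle of the board's top face, 12 mm above the bench; x is its long axis. The stone's centre belongs 12 mm above it
- lid_knob (a point): centre of the black knob of the brass lid, on the lid's axis (z). The knob is a cylinder 24 mm across, 22 mm high; this point is 29 mm above the lid's lowest face (on which it stands at the start) and 21 mm above the disc's underside. Fully on, it is 44 mm above the small pan's centre
- screwdriver: bystander: red-handled screwdriver, 180 mm, lying in front of the robot; origin near the bench
- file: bystander: file with blue handle, 210 mm, lying in front of the robot; origin where blade meets handle
- bottle: bystander: amber bottle, 56 mm across, 110 mm high, beyond the pans; origin under its centre
- jar: bystander: glass jar, 68 mm across, 70 mm high, beyond the pans; origin under its centre
- blank: bystander: flat brass plate 90 x 60 x 6 mm; origin under its centre
- tin: bystander: small open aluminium cup, 66 mm across, 50 mm high; origin under its centre
- large: the large pan; origin at the centre of its underside, axes as its points. It stays where it stands; the stone lies in it at the start
- medium: the medium pan; origin at the centre of its underside, axes as its points. Fully nested, it stands on the large pan's floor, its centre 6.5 mm higher than the large pan's; sideways play 7 mm each way. A handle lying over another handle keeps it from going down
- small: the small pan; origin at the centre of its underside, axes as its points. Fully nested, it stands on the medium pan's floor, its centre 6.5 mm higher than the medium pan's; sideways play 7 mm each way. A handle lying over another handle keeps it from going down
- lid: the brass lid, about 0.12 kg; origin at the centre of its underside. Disc 84 mm across, 4 mm thick, under it a tapered plug 8 mm deep (64 mm across at the bottom, 74 at the top) that drops into the small pan's 80 mm mouth
- stone: the stone; origin at the centre of its underside, axes as its points. 
Things that resemble listed ones, but are neither listed nor needed, are in the scene too. Of the things shaped like the stone, the concrete one is meant.

How it is judged (in metres and radians):
On the way, in this order (a step that is already met when the one before it is completed fails the run):
1. the stone lies on its holder, released (z of stone_c in the frame of holder_seat between 0.009 and 0.015 m and x of stone_c in the frame of holder_seat between -0.01 and 0.01 m and y of stone_c in the frame of holder_seat between -0.014 and 0.014 m and angle between the x axis of stone_c and the x axis of holder_seat, either way round below 0.25 rad and contact force between stone and the fingers below 0.05 N), for 0.2 s.
2. the medium pan is fully nested in the large one, handles apart, released (z of medium_c in the frame of large_c between 0.0045 and 0.0095 m and horizontal distance between medium_c and large_c below 0.013 m and angle between medium_c's own z axis and vertical below 0.08 rad and horizontal distance between medium_tip and large_tip above 0.07 m and contact force between medium and the fingers below 0.05 N), for 0.2 s.
3. the small pan is fully nested in the medium one, handles apart, released (z of small_c in the frame of medium_c between 0.0045 and 0.0095 m and horizontal distance between small_c and medium_c below 0.013 m and angle between small_c's own z axis and vertical below 0.08 rad and horizontal distance between small_tip and large_tip above 0.07 m and horizontal distance between small_tip and medium_tip above 0.07 m and contact force between small and the fingers below 0.05 N), for 0.2 s.
4. the lid is on the small pan, released (z of lid_knob in the frame of small_c between 0.041 and 0.047 m and horizontal distance between lid_knob and small_c below 0.008 m and angle between lid_knob's own z axis and vertical below 0.08 rad and contact force between lid and the fingers below 0.05 N), for 0.2 s.
At the end, for the whole second after the job is handed in: Stone flat on holder between cleats (10 mm along, 14 across, 0.25 rad); medium pan level on large pan's floor, small on medium's (2 mm high, 13 aside); lid level on small pan (3 mm high, 8 aside); handle ends over 70 mm apart; large pan level, moved under 50 mm; all at rest (z of stone_c in the frame of holder_seat between 0.009 and 0.015 m and x of stone_c in the frame of holder_seat between -0.01 and 0.01 m and y of stone_c in the frame of holder_seat between -0.014 and 0.014 m and angle between the x axis of stone_c and the x axis of holder_seat, either way round below 0.25 rad and z of medium_c in the frame of large_c between 0.0045 and 0.0095 m and horizontal distance between medium_c and large_c below 0.013 m and angle between each of medium_c, small_c, lid_knob, large_c's own z axis and vertical below 0.08 rad and horizontal distance between each of medium_tip, small_tip and large_tip above 0.07 m and z of small_c in the frame of medium_c between 0.0045 and 0.0095 m and horizontal distance between small_c and medium_c below 0.013 m and horizontal distance between small_tip and medium_tip above 0.07 m and z of lid_knob in the frame of small_c between 0.041 and 0.047 m and horizontal distance between lid_knob and small_c below 0.008 m and linear speed of each of large, medium, small, lid, stone below 0.02 m/s and distance of large_c from where it was at the start of the episode below 0.05 m); the robot touches nothing.
It fails at once if a pan, the lid or the stone was dropped: it fell faster than 0.7 m/s out of the gripper, that is from more than about 25 mm ((linear speed of large above 0.7 m/s and contact force between large and the fingers below 0.05 N) or (linear speed of medium above 0.7 m/s and contact force between medium and the fingers below 0.05 N) or (linear speed of small above 0.7 m/s and contact force between small and the fingers below 0.05 N) or (linear speed of lid above 0.7 m/s and contact force between lid and the fingers below 0.05 N) or (linear speed of stone above 0.7 m/s and contact force between stone and the fingers below 0.05 N)).
It fails at once if a bystander was disturbed (moved more than 30 mm) (distance of any of screwdriver, file, bottle, jar, blank, tin from where it was at the start of the episode above 0.03 m).
It also fails if it takes over 72 s, if anything falls off the work surface, if the arm or the gripper's body presses on something with over 40 N, if the wrist force passes 120 N, or if a joint passes its speed limit or range.

## Working session

There is one attempt and no reset: what is moved stays moved. The work goes in short steps, Python scripts to look and compute and a tool call to move; the robot and the scene stay as the last step left them, time stands still between calls to the robot, and variables do not carry over. Pictures are saved under pics/ and viewed, at most 10 in all, crops included, and the job is handed in when it is done.

Besides the shell and the picture viewer there is one more tool, called after "Emit:" by a JSON object that holds its "fn" and its "kwargs". step_arm: Moves the arm, as the interface text tells. Its arguments: {"type":"object","properties":{"plan":{"type":"array"},"squeeze":{"type":"number"}},"required":["plan"]}

```bash
mkdir -p pics; cat > h.py <<'E'
from rig import *
import numpy as np, cv2
from scipy.spatial.transform import Rotation as R
def snap(n):
    c=capture(n); np.savez('last_'+n+'.npz',**c); return c
def load(n): return dict(np.load('last_'+n+'.npz'))
def cloud(c):
    h,w=c['depth'].shape; f=h/2/np.tan(np.radians(float(c['vertical_fov']))/2)
    v,u=np.mgrid[:h,:w]; d=c['depth']
    P=np.stack([(u-c['cx'])*d/f,(v-c['cy'])*d/f,d],-1)
    M=cv2.Rodrigues(np.array(c['rvec'],float).reshape(3,1))[0]
    W=(P-np.array(c['tvec']).reshape(3))@M; W[d==0]=np.nan
    return W
def proj(c,p):
    h=c['depth'].shape[0]; f=h/2/np.tan(np.radians(float(c['vertical_fov']))/2)
    M=cv2.Rodrigues(np.array(c['rvec'],float).reshape(3,1))[0]
    q=M@np.array(p,float)+np.array(c['tvec']).reshape(3); return q[0]/q[2]*f+c['cx'],q[1]/q[2]*f+c['cy']
E
python3 - <<'E'
from h import *
for n in('top','scene'):
    c=snap(n); M=cv2.Rodrigues(np.array(c['rvec'],float).reshape(3,1))[0]
    print(n,-M.T@np.array(c['tvec']).reshape(3),M[2],c['vertical_fov'])
    cv2.imwrite(f'pics/{n}0.png',cv2.resize(c['color'][...,::-1],(800,600),interpolation=cv2.INTER_CUBIC))
print(sense())
E
```

```text
top [ 443.10854011  -35.2852651  1143.55675404] [ 0.1072957  -0.01129155 -0.99416303] 50.47506192163093
scene [1848.89415476   -5.45097938  939.13506657] [-0.82952561 -0.03358801 -0.55745772] 46.00867674627116
{'time_s': 0.1, 'joints': array([ 9.24599196e-01,  3.13373684e-01,  1.49832780e+00, -1.38113982e-06,
        1.33096372e+00, -2.23407903e-01]), 'dq': array([ 0.00104461, -0.00273091, -0.00152869,  0.0001198 , -0.00064095,
       -0.00215692]), 'tau': array([ 3.57200326e-03, -4.12898433e+01, -2.60136008e+01, -1.16845940e-04,
        3.07871516e-03, -2.34413466e-05]), 'eef_pos': array([215.34351894, 478.6571181 , 303.41521136]), 'ee_rot': array([-2.25287366e-04,  2.09823481e-01,  9.77739137e-01, -4.86658573e-04]), 'force': array([-0.55941457,  0.47040952, -0.28641749]), 'wrist_torque': array([0.02693124, 0.02158837, 0.0402722 ]), 'grip_force': 0.0, 'grip_width': 0.9999293632092137}
```

View pics/top0.png

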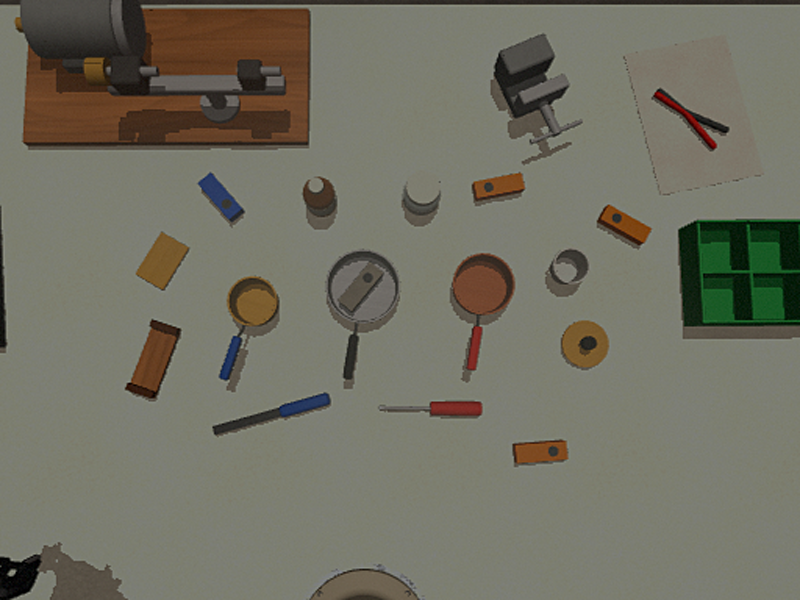

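View pics/scene0.png

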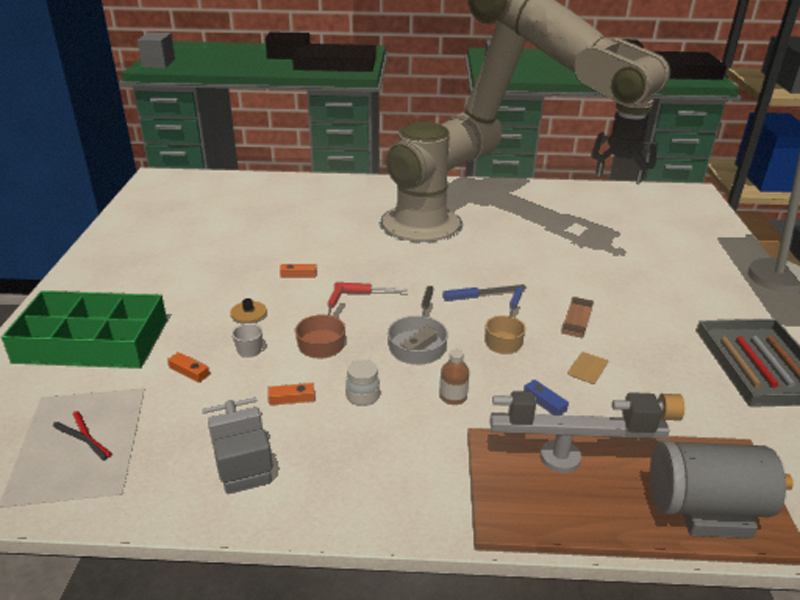

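Top view (800x600 px): stone in the steel pan at about (361,287), holder (154,358), brass pan (253,302), copper pan (482,286), lid (585,344). The file lies at (270,413) and the screwdriver at (430,408). The orange and blue blocks are decoys.

```bash
cat >> h.py <<'E'
from scipy.optimize import least_squares
def fitpan(W,c0,ro,H,dr=22):
    "rim circle + handle; c0 xy guess"
    Q=W.reshape(-1,3); Q=Q[np.isfinite(Q[:,2])]
    d=np.hypot(*(Q[:,:2]-c0).T)
    r=Q[(abs(Q[:,2]-H)<4)&(d<ro+dr)]
    # median radius ring (outer wall centre)
    s=least_squares(lambda p:np.hypot(r[:,0]-p[0],r[:,1]-p[1])-(ro-2),c0,loss='soft_l1',f_scale=2).x
    d=np.hypot(*(Q[:,:2]-s).T)
    g=Q[(Q[:,2]>H+14)&(Q[:,2]<H+28)&(d>ro+12)&(d<ro+110)]
    k=np.median(g[:,:2],0); g=g[np.hypot(*(g[:,:2]-k).T)<55]
    m,v=g[:,:2].mean(0),np.linalg.svd(g[:,:2]-g[:,:2].mean(0),full_matrices=False)[2][0]
    if v@(m-s)<0:v=-v
    return s,np.degrees(np.arctan2(*(m-s)[::-1])),np.degrees(np.arctan2(v[1],v[0])),np.hypot(*(m-s)),len(r),len(g),np.median(r[:,2]),np.median(g[:,2])
def blob(W,c0,rad,zlo,zhi):
    Q=W.reshape(-1,3); Q=Q[np.isfinite(Q[:,2])]
    q=Q[(np.hypot(*(Q[:,:2]-c0).T)<rad)&(Q[:,2]>zlo)&(Q[:,2]<zhi)]
    (cx,cy),(a,b),an=cv2.minAreaRect(q[:,:2].astype(np.float32))
    if a<b:a,b,an=b,a,an+90
    return np.round([cx,cy,a,b,(an+90)%180-90,*q.mean(0),len(q)],1)
E
python3 - <<'E'
from h import *
np.set_printoptions(precision=1,suppress=True)
W=cloud(load('top'))
at=lambda u,v:W[int(v*.64),int(u*.64)]
for n,p in dict(stone=(361,287),holder=(154,358),S=(253,302),M=(482,286),lid=(585,344),knob=(589,341),bench=(330,480),tin=(570,268)).items(): print(n,at(*p))
for n,p,r,H in(('L',(363,287),66,40),('M',(482,286),55,43),('S',(253,302),44,46)):
    print(n,*fitpan(W,at(*p)[:2],r,H))
print('stone',blob(W,at(361,287)[:2],50,20,37))
print('holder',blob(W,at(154,358)[:2],85,6,30)); print('cleats',blob(W,at(154,358)[:2],85,18,30))
print('knob',blob(W,at(587,343)[:2],25,30,50)); print('disc',blob(W,at(585,344)[:2],60,7,18))
print('tin',blob(W,at(570,268)[:2],50,40,60)); print('driver',blob(W,at(430,408)[:2],110,5,40)); print('file',blob(W,at(270,413)[:2],120,5,40))
E
```

```text
stone [601.7   2.5  23.9]
holder [477.1 370.3  11. ]
S [576.9 199.4   5.9]
M [ 602.9 -214.     7.6]
lid [ 496.1 -387.    37.7]
knob [ 501.5 -392.5   38.2]
bench [262.3  58.7   0.3]
tin [ 637.6 -375.7    0.6]
L [600.1  -0.5] 170.77079977543355 171.03970373873554 125.7370279832989 210 172 39.089751566050715 59.484755677400884
M [ 602.5 -212. ] 169.3158857800776 169.45945016668517 115.18704410519146 185 171 42.19776041210177 62.486464026031925
S [574.  191.1] 162.40741783189597 162.23761150914873 103.59121209052476 156 170 45.00358621323713 65.53883555769917
stone [601.1   3.7  89.2  32.1 -39.1 600.9   3.4  28.3 376. ]
holder [472.8 359.2 130.   74.2 -18.8 475.2 369.   13.3 889. ]
cleats [476.4 370.2 130.   50.  -19.1 474.2 370.2  22.7 179. ]
knob [ 498.5 -395.8   21.9   21.7  -41.6  498.3 -395.2   38.6   66. ]
disc [ 499.  -397.    82.1   81.    89.6  498.2 -395.3   11.4  622. ]
tin [ 632.8 -365.5   64.2   63.1  -50.4  634.5 -368.3   48.1  145. ]
driver [ 377.3 -115.5  182.8  171.8   89.8  385.1 -144.7   19.9  387. ]
file [394.3 164.8 201.6 184.4  59.6 380.4 153.9  15.9 539. ]
```

```bash
cat >> h.py <<'E'
def go(*ts):
    "targets (x,y,z,yaw of tool y axis in deg): offset cm, rot deg from the present pose"
    s=sense(); Rm=R.from_quat(np.roll(s['ee_rot'],-1)).as_matrix()
    yw=np.degrees(np.arctan2(Rm[1,1],Rm[0,1])); p=s['eef_pos']
    print('t %.1f'%s['time_s'],'pos',p.round(1),'yaw %.1f'%yw,'F',s['force'].round(1),'w %.3f g %.1f'%(s['grip_width'],s['grip_force']),'tilt',Rm[:2,2].round(4))
    for t in ts:
        d=(t[3]-yw+90)%180-90
        Rt=R.from_euler('z',d,degrees=True).as_matrix()
        # target: level tool with yaw t
        a=np.radians(yw+d); Y=np.array([np.cos(a),np.sin(a),0]); Z=np.array([0,0,-1.]); T=np.stack([np.cross(Y,Z),Y,Z],1)
        print(t,'offset',(Rm.T@(np.array(t[:3])-p)/10).round(2),'rot',np.degrees(R.from_matrix(Rm.T@T).as_rotvec()).round(1))
E
python3 - <<'E'
from h import *
go((601,3.5,160,50.9),(601,3.5,80,50.9))
E
```

```text
t 0.1 pos [215.3 478.7 303.4] yaw 65.8 F [-0.6  0.5 -0.3] w 1.000 g 0.0 tilt [-0.0006 -0.0009]
(601, 3.5, 160, 50.9) offset [-54.67 -27.49  14.36] rot [-0.1 -0.  14.9]
(601, 3.5, 80, 50.9) offset [-54.67 -27.48  22.36] rot [-0.1 -0.  14.9]
```

Emit:
{"fn": "step_arm", "kwargs": {"plan": [{"offset":[-54.7,-27.5,14.3],"rot":[0,0,15],"gripper":5.2},{"offset":[-54.7,-27.5,14.3],"rot":[0,0,15],"gripper":5.2},{"offset":[-54.7,-27.5,14.3],"rot":[0,0,15],"gripper":5.2},{"offset":[-54.7,-27.5,14.3],"rot":[0,0,15],"gripper":5.2},{"offset":[-54.7,-27.5,14.3],"rot":[0,0,15],"gripper":5.2},{"offset":[-54.7,-27.5,14.3],"rot":[0,0,15],"gripper":5.2},{"offset":[-54.7,-27.5,14.3],"rot":[0,0,15],"gripper":5.2},{"offset":[-54.7,-27.5,14.3],"rot":[0,0,15],"gripper":5.2},{"offset":[-54.7,-27.5,14.3],"rot":[0,0,15],"gripper":5.2},{"offset":[-54.7,-27.5,14.3],"rot":[0,0,15],"gripper":5.2},{"offset":[-54.7,-27.5,14.3],"rot":[0,0,15],"gripper":5.2},{"offset":[-54.7,-27.5,14.3],"rot":[0,0,15],"gripper":5.2}]}}

```text
time_s: 1.3
eef_pos: [584.6, 23.4, 166.6]
ee_rot: [-0.0, 0.336, 0.942, -0.0]
force: [0.5, 1.3, -0.3]
grip_width: 0.609
grip_force: 0.0
```

```bash
python3 - <<'E'
from h import *
go((601,3.5,160,50.9),(601,3.5,80,50.9))
E
```

```text
t 1.3 pos [584.6  23.4 166.6] yaw 50.8 F [ 0.5  1.3 -0.3] w 0.609 g 0.0 tilt [-0.0006  0.0002]
(601, 3.5, 160, 50.9) offset [-2.53 -0.51  0.66] rot [-0.  -0.  -0.1]
(601, 3.5, 80, 50.9) offset [-2.53 -0.5   8.66] rot [-0.  -0.  -0.1]
```

Emit:
{"fn": "step_arm", "kwargs": {"plan": [{"offset":[-2.5,-0.5,0.7],"rot":[0,0,0],"gripper":5.2},{"offset":[-2.5,-0.5,0.7],"rot":[0,0,0],"gripper":5.2},{"offset":[-2.5,-0.5,0.7],"rot":[0,0,0],"gripper":5.2}]}}

```text
time_s: 1.6
eef_pos: [599.7, 5.6, 159.9]
ee_rot: [-0.001, 0.336, 0.942, -0.0]
force: [0.2, 0.0, 0.3]
grip_width: 0.612
grip_force: 0.0
```

```bash
python3 - <<'E'
from h import *
c=snap('top'); go((601,3.5,80,50.9))
W=cloud(c); print(blob(W,(601,3.5),50,14,37))
i=c['color'][130:230,190:290,::-1]; cv2.imwrite('pics/a.png',cv2.resize(i,(500,500)))
E
```

```text
t 1.6 pos [599.5   6.3 160.3] yaw 50.8 F [-0.3 -0.1  0.3] w 0.610 g 0.0 tilt [-0.0007  0.0003]
(601, 3.5, 80, 50.9) offset [-0.29 -0.12  8.03] rot [-0.  -0.  -0.1]
[587.1   3.7   2.7   0.  -81.4 587.1   3.7  28.6   2. ]
```

View pics/a.png

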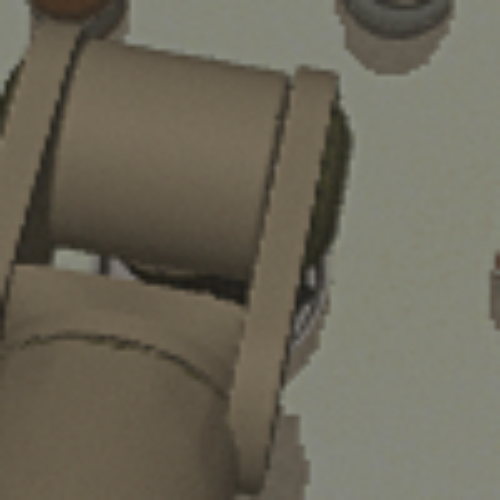

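The arm hides the stone from above, so this picture gives no usable pixels. The earlier measurement is good enough to descend and grip.

Emit:
{"fn": "step_arm", "kwargs": {"plan": [{"offset":[-0.3,-0.1,3],"rot":[0,0,0],"gripper":5.2},{"offset":[-0.3,-0.1,5.5],"rot":[0,0,0],"gripper":5.2},{"offset":[-0.3,-0.1,7],"rot":[0,0,0],"gripper":5.2},{"offset":[-0.3,-0.1,8],"rot":[0,0,0],"gripper":5.2},{"offset":[-0.3,-0.1,8],"rot":[0,0,0],"gripper":5.2},{"offset":[-0.3,-0.1,8],"rot":[0,0,0],"gripper":2.5},{"offset":[-0.3,-0.1,8],"rot":[0,0,0],"gripper":2.5},{"offset":[-0.3,-0.1,8],"rot":[0,0,0],"gripper":2.5},{"offset":[-0.3,-0.1,8],"rot":[0,0,0],"gripper":2.5},{"offset":[-0.3,-0.1,8],"rot":[0,0,0],"gripper":2.5}], "squeeze": 60}}

```text
time_s: 2.65
eef_pos: [602.3, 2.9, 81.9]
ee_rot: [0.001, 0.336, 0.942, 0.0]
force: [-0.8, 0.5, 6.9]
grip_width: 0.362
grip_force: 61.0
```

```bash
python3 - <<'E'
from h import *
go((601,3.5,160,50.9))
E
```

```text
t 2.6 pos [602.3   2.9  81.9] yaw 50.8 F [-0.8  0.5  6.9] w 0.362 g 61.0 tilt [ 0.0025 -0.0004]
(601, 3.5, 160, 50.9) offset [ 0.13 -0.03 -7.81] rot [ 0.1  0.1 -0.1]
```

Emit:
{"fn": "step_arm", "kwargs": {"plan": [{"offset":[0,0,-2],"rot":[0,0,0],"gripper":2.5},{"offset":[0,0,-5],"rot":[0,0,0],"gripper":2.5},{"offset":[0,0,-9.5],"rot":[0,0,0],"gripper":2.5},{"offset":[0,0,-9.5],"rot":[0,0,0],"gripper":2.5}]}}

```text
time_s: 3.05
eef_pos: [603.7, 2.6, 181.6]
ee_rot: [0.005, 0.336, 0.942, 0.001]
force: [0.8, 0.6, -2.1]
grip_width: 0.363
grip_force: 60.2
```

```bash
python3 - <<'E'
from h import *
go((477.7,369.7,175,70.9),(477.7,369.7,100,70.9))
E
```

```text
t 3.0 pos [603.7   2.6 181.6] yaw 50.8 F [ 0.8  0.6 -2.1] w 0.363 g 60.2 tilt [ 0.0105 -0.002 ]
(477.7, 369.7, 175, 70.9) offset [32.98 20.47  0.45] rot [  0.2   0.6 -20.1]
(477.7, 369.7, 100, 70.9) offset [33.05 20.43  7.95] rot [  0.2   0.6 -20.1]
```

Emit:
{"fn": "step_arm", "kwargs": {"plan": [{"offset":[3,1.9,0.4],"rot":[0,0,-2],"gripper":2.5},{"offset":[7,4.3,0.4],"rot":[0,0,-5],"gripper":2.5},{"offset":[11,6.8,0.4],"rot":[0,0,-8],"gripper":2.5},{"offset":[15,9.3,0.4],"rot":[0,0,-11],"gripper":2.5},{"offset":[19,11.8,0.4],"rot":[0,0,-14],"gripper":2.5},{"offset":[23,14.3,0.4],"rot":[0,0,-17],"gripper":2.5},{"offset":[27,16.8,0.4],"rot":[0,0,-20],"gripper":2.5},{"offset":[30.5,18.9,0.4],"rot":[0,0,-20],"gripper":2.5},{"offset":[33,20.5,0.4],"rot":[0,0,-20],"gripper":2.5},{"offset":[33,20.5,0.4],"rot":[0,0,-20],"gripper":2.5},{"offset":[33,20.5,0.4],"rot":[0,0,-20],"gripper":2.5}]}}

```text
time_s: 4.15
eef_pos: [475.3, 370.4, 170.7]
ee_rot: [-0.0, 0.166, 0.986, -0.0]
force: [0.6, -0.5, -1.5]
grip_width: 0.361
grip_force: 60.1
```

```bash
python3 - <<'E'
from h import *
go((477.7,369.7,110,70.9),(477.7,369.7,88.5,70.9))
W=cloud(snap('top')); print(blob(W,(477,370),85,18,30))
c=snap('scene'); x,y=map(int,proj(c,(477,370,70))); cv2.imwrite('pics/b.png',cv2.resize(c['color'][y-60:y+60,max(x-80,0):x+80,::-1],None,fx=4,fy=4))
E
```

```text
t 4.2 pos [475.3 370.4 170.7] yaw 70.8 F [ 0.6 -0.5 -1.5] w 0.361 g 60.1 tilt [-0.0008 -0.0007]
(477.7, 369.7, 110, 70.9) offset [-0.25  0.02  6.07] rot [-0.1 -0.  -0.1]
(477.7, 369.7, 88.5, 70.9) offset [-0.25  0.02  8.22] rot [-0.1 -0.  -0.1]
[476.2 368.8 129.4  51.5 -18.7 479.  366.2  22.8 158. ]
```

View pics/b.png

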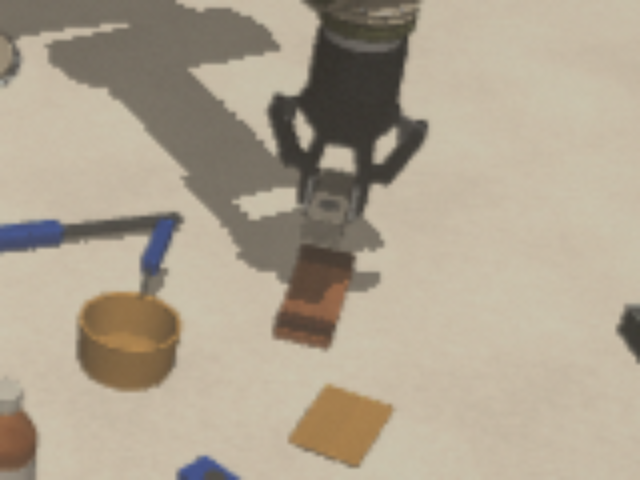

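The stone is held level at (328,210) over the empty holder at (316,295). I'm lowering it now.

Emit:
{"fn": "step_arm", "kwargs": {"plan": [{"offset":[-0.2,0,2.5],"rot":[0,0,0],"gripper":2.5},{"offset":[-0.2,0,5],"rot":[0,0,0],"gripper":2.5},{"offset":[-0.2,0,6.5],"rot":[0,0,0],"gripper":2.5},{"offset":[-0.2,0,7.2],"rot":[0,0,0],"gripper":2.5},{"offset":[-0.2,0,7.6],"rot":[0,0,0],"gripper":2.5},{"offset":[-0.2,0,7.9],"rot":[0,0,0],"gripper":2.5},{"offset":[-0.2,0,8.1],"rot":[0,0,0],"gripper":2.5},{"offset":[-0.2,0,8.1],"rot":[0,0,0],"gripper":2.5}]}}

```text
time_s: 5.05
eef_pos: [477.7, 369.8, 90.8]
ee_rot: [0.0, 0.167, 0.986, 0.0]
force: [0.3, 0.4, -1.5]
grip_width: 0.359
grip_force: 60.1
```

```bash
python3 - <<'E'
from h import *
go((477.7,369.3,88,70.9))
E
```

```text
t 5.0 pos [477.7 369.8  90.8] yaw 70.8 F [ 0.3  0.4 -1.5] w 0.359 g 60.1 tilt [0.0005 0.0003]
(477.7, 369.3, 88, 70.9) offset [-0.02 -0.05  0.28] rot [ 0.   0.  -0.1]
```

Emit:
{"fn": "step_arm", "kwargs": {"plan": [{"offset":[0,0,0.1],"rot":[0,0,0],"gripper":2.5},{"offset":[0,0,0.2],"rot":[0,0,0],"gripper":2.5},{"offset":[0,0,0.25],"rot":[0,0,0],"gripper":2.5},{"offset":[0,0,0.25],"rot":[0,0,0],"gripper":5.5},{"offset":[0,0,0.25],"rot":[0,0,0],"gripper":5.5},{"offset":[0,0,0.25],"rot":[0,0,0],"gripper":5.5},{"offset":[0,0,0],"rot":[0,0,0],"gripper":5.5},{"offset":[0,0,-4],"rot":[0,0,0],"gripper":5.5},{"offset":[0,0,-9],"rot":[0,0,0],"gripper":5.5},{"offset":[0,0,-9],"rot":[0,0,0],"gripper":5.5}]}}

```text
time_s: 6.05
eef_pos: [479.6, 370.8, 187.3]
ee_rot: [0.005, 0.167, 0.986, 0.004]
force: [0.4, -0.6, -0.2]
grip_width: 0.641
grip_force: 0.0
```

```bash
python3 - <<'E'
from h import *
go((504.2,-193.6,180,79.4))
E
```

```text
t 6.0 pos [479.6 370.8 187.3] yaw 70.8 F [ 0.4 -0.6 -0.2] w 0.641 g 0.0 tilt [0.0107 0.0054]
(504.2, -193.6, 180, 79.4) offset [-20.9  -52.5    0.45] rot [ 0.5  0.5 -8.6]
```

Emit:
{"fn": "step_arm", "kwargs": {"plan": [{"offset":[-20.9,-52.5,0.4],"rot":[0,0,-8.6],"gripper":5},{"offset":[-20.9,-52.5,0.4],"rot":[0,0,-8.6],"gripper":5},{"offset":[-20.9,-52.5,0.4],"rot":[0,0,-8.6],"gripper":5},{"offset":[-20.9,-52.5,0.4],"rot":[0,0,-8.6],"gripper":5},{"offset":[-20.9,-52.5,0.4],"rot":[0,0,-8.6],"gripper":5},{"offset":[-20.9,-52.5,0.4],"rot":[0,0,-8.6],"gripper":5},{"offset":[-20.9,-52.5,0.4],"rot":[0,0,-8.6],"gripper":5},{"offset":[-20.9,-52.5,0.4],"rot":[0,0,-8.6],"gripper":5},{"offset":[-20.9,-52.5,0.4],"rot":[0,0,-8.6],"gripper":5},{"offset":[-20.9,-52.5,0.4],"rot":[0,0,-8.6],"gripper":5},{"offset":[-20.9,-52.5,0.4],"rot":[0,0,-8.6],"gripper":5},{"offset":[-20.9,-52.5,0.4],"rot":[0,0,-8.6],"gripper":5}]}}

```text
time_s: 7.25
eef_pos: [501.8, -198.9, 176.3]
ee_rot: [0.0, 0.094, 0.996, -0.001]
force: [-1.1, 0.7, -0.7]
grip_width: 0.585
grip_force: 0.0
```

Emit:
{"fn": "step_arm", "kwargs": {"plan": [{"offset":[0,0,0],"rot":[0,0,0],"gripper":5},{"offset":[0,0,0],"rot":[0,0,0],"gripper":5}]}}

```text
time_s: 7.45
eef_pos: [501.9, -193.9, 176.2]
ee_rot: [-0.0, 0.093, 0.996, 0.0]
force: [0.0, 0.1, 0.4]
grip_width: 0.587
grip_force: 0.0
```

```bash
python3 - <<'E'
from h import *
W=cloud(snap('top')); go((504.2,-193.6,110,79.4))
print('stone',blob(W,(476,369.5),75,30,45)); print('hold',blob(W,(476,369.5),75,8,30))
E
```

```text
t 7.5 pos [ 502.  -193.4  176.3] yaw 79.4 F [-0.6 -0.7  1.2] w 0.585 g 0.0 tilt [-0.0005  0.0006]
(504.2, -193.6, 110, 79.4) offset [-0.22  0.02  6.63] rot [ 0. -0.  0.]
stone [476.4 369.2  89.7  33.4 -19.8 475.8 368.8  34.9 403. ]
hold [476.2 369.3 129.8  51.9 -19.3 474.4 361.6  17.8 455. ]
```

Stone is seated (476.4, 369.2, top 35). Now the medium pan's handle.

Emit:
{"fn": "step_arm", "kwargs": {"plan": [{"offset":[-0.2,0,3],"rot":[0,0,0],"gripper":5},{"offset":[-0.2,0,5.5],"rot":[0,0,0],"gripper":5},{"offset":[-0.2,0,6.8],"rot":[0,0,0],"gripper":5},{"offset":[-0.2,0,6.8],"rot":[0,0,0],"gripper":5},{"offset":[-0.2,0,6.8],"rot":[0,0,0],"gripper":1},{"offset":[-0.2,0,6.8],"rot":[0,0,0],"gripper":1},{"offset":[-0.2,0,6.8],"rot":[0,0,0],"gripper":1},{"offset":[-0.2,0,6.8],"rot":[0,0,0],"gripper":1},{"offset":[-0.2,0,6.8],"rot":[0,0,0],"gripper":1},{"offset":[-0.2,0,6.8],"rot":[0,0,0],"gripper":1}], "squeeze": 110}}

```text
time_s: 8.5
eef_pos: [504.4, -195.3, 109.6]
ee_rot: [0.001, 0.093, 0.996, -0.0]
force: [-1.4, 1.7, 6.9]
grip_width: 0.16
grip_force: 107.2
```

Emit:
{"fn": "step_arm", "kwargs": {"plan": [{"offset":[0,0,-0.5],"rot":[0,0,0],"gripper":1},{"offset":[0,0,-2],"rot":[0,0,0],"gripper":1},{"offset":[0,0,-4.5],"rot":[0,0,0],"gripper":1},{"offset":[0,0,-7.5],"rot":[0,0,0],"gripper":1},{"offset":[0,0,-8.5],"rot":[0,0,0],"gripper":1},{"offset":[0,0,-8.5],"rot":[0,0,0],"gripper":1}]}}

```text
time_s: 9.1
eef_pos: [504.2, -195.4, 194.4]
ee_rot: [0.001, 0.093, 0.996, -0.001]
force: [0.1, -0.3, -2.1]
grip_width: 0.167
grip_force: 107.3
```

```bash
cat >> h.py <<'E'
def tiltpan(W,c0,ro,H,s=None):
    "held pan: fit circle of points near height H, and slope of the rim plane"
    Q=W.reshape(-1,3); Q=Q[np.isfinite(Q[:,2])]
    d=np.hypot(*(Q[:,:2]-c0).T); r=Q[(abs(Q[:,2]-H)<9)&(d<ro+15)]
    f=least_squares(lambda p:np.hypot(r[:,0]-p[0],r[:,1]-p[1])-(ro-2),c0,loss='soft_l1',f_scale=2).x
    d=np.hypot(*(r[:,:2]-f).T); r=r[abs(d-ro+2)<3]
    A=np.c_[r[:,:2]-f,np.ones(len(r))]; k=least_squares(lambda p:A@p-r[:,2],[0,0,H],loss='soft_l1').x
    return f.round(1),k.round(3),len(r)
E
python3 - <<'E'
from h import *
W=cloud(snap('top')); go((504,-193.6,190,79.4))
z=sense()['eef_pos'][2]
print(tiltpan(W,np.array((602.5,-212)),55,z-108+43-1))
print('L',fitpan(W,np.array((600.,0)),66,40)[0],fitpan(W,np.array((600.,0)),66,40)[1])
c=snap('scene'); x,y=map(int,proj(c,(560,-205,120))); cv2.imwrite('pics/c.png',cv2.resize(c['color'][y-60:y+60,max(x-80,0):x+80,::-1],None,fx=4,fy=4))
E
```

```text
t 9.2 pos [ 503.8 -195.1  193. ] yaw 79.4 F [ 0.1  0.5 -2. ] w 0.164 g 107.3 tilt [-0.0003  0.0001]
(504, -193.6, 190, 79.4) offset [0.01 0.15 0.3 ] rot [ 0. -0. -0.]
(array([ 601.2, -213.1]), array([1.00000e-03, 8.00000e-03, 1.25486e+02]), 175)
L [ 6.00212053e+02 -4.35767782e-01] 170.79170224656468
```

View pics/c.png

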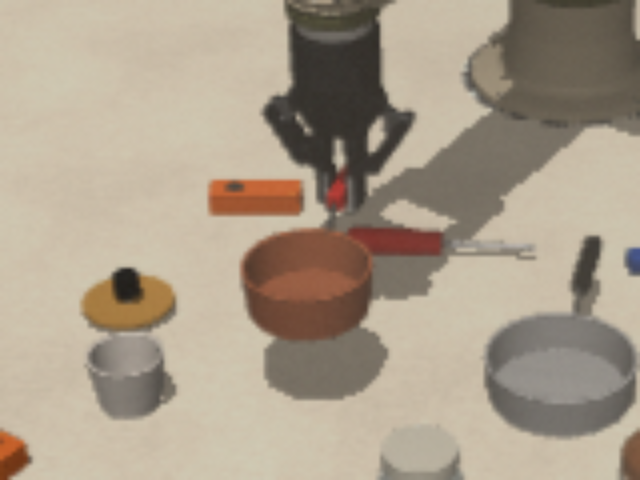

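Copper pan at (307,280) hangs level, clear of bench; the steel pan at (560,370) is empty. Move over it, turning the handle to 216°.

```bash
python3 - <<'E'
from h import *
go((520,-58.5,190,126))
E
```

```text
t 9.2 pos [ 503.6 -194.9  192.2] yaw 79.4 F [-0.1  0.8 -1.9] w 0.166 g 107.3 tilt [-0.0017  0.001 ]
(520, -58.5, 190, 126) offset [ 0.9  13.71  0.24] rot [  0.1  -0.1 -46.6]
```

Emit:
{"fn": "step_arm", "kwargs": {"plan": [{"offset":[0,1,0],"rot":[0,0,-3],"gripper":1},{"offset":[0.1,2.5,0],"rot":[0,0,-8],"gripper":1},{"offset":[0.2,4.5,0],"rot":[0,0,-14],"gripper":1},{"offset":[0.4,6.5,0],"rot":[0,0,-20],"gripper":1},{"offset":[0.6,8.5,0],"rot":[0,0,-26],"gripper":1},{"offset":[0.7,10.5,0],"rot":[0,0,-32],"gripper":1},{"offset":[0.8,12.2,0],"rot":[0,0,-38],"gripper":1},{"offset":[0.9,13.2,0.1],"rot":[0,0,-43],"gripper":1},{"offset":[0.9,13.7,0.2],"rot":[0,0,-46],"gripper":1},{"offset":[0.9,13.7,0.2],"rot":[0,0,-46.6],"gripper":1},{"offset":[0.9,13.7,0.2],"rot":[0,0,-46.6],"gripper":1},{"offset":[0.9,13.7,0.2],"rot":[0,0,-46.6],"gripper":1}]}}

```text
time_s: 10.4
eef_pos: [520.3, -59.2, 190.9]
ee_rot: [-0.0, -0.308, 0.951, 0.0]
force: [0.1, -0.4, -1.6]
grip_width: 0.163
grip_force: 107.4
```

```bash
python3 - <<'E'
from h import *
W=cloud(snap('top')); go((520,-58.5,114.5,126))
z=sense()['eef_pos'][2]
print(tiltpan(W,np.array((600.,0)),55,z-109.5+42),z)
E
```

```text
t 10.4 pos [520.3 -59.2 191.1] yaw 125.9 F [ 0.7 -0.3 -1.7] w 0.163 g 107.4 tilt [-0.0005  0.0001]
(520, -58.5, 114.5, 126) offset [-0.02  0.07  7.66] rot [ 0.  -0.  -0.1]
(array([599.4,  -0.8]), array([-2.50000e-02, -1.40000e-02,  1.22008e+02]), 160) 191.08847898169697
```

Emit:
{"fn": "step_arm", "kwargs": {"plan": [{"offset":[0,0.1,1],"rot":[0,0,0],"gripper":1},{"offset":[0,0.1,2.5],"rot":[0,0,0],"gripper":1},{"offset":[0,0.1,4],"rot":[0,0,0],"gripper":1},{"offset":[0,0.1,5.2],"rot":[0,0,0],"gripper":1},{"offset":[0,0.1,6],"rot":[0,0,0],"gripper":1},{"offset":[0,0.1,6.6],"rot":[0,0,0],"gripper":1},{"offset":[0,0.1,7],"rot":[0,0,0],"gripper":1},{"offset":[0,0.1,7.2],"rot":[0,0,0],"gripper":1},{"offset":[0,0.1,7.4],"rot":[0,0,0],"gripper":1},{"offset":[0,0.1,7.4],"rot":[0,0,0],"gripper":1}]}}

```text
time_s: 11.45
eef_pos: [519.9, -58.1, 117.5]
ee_rot: [0.0, -0.309, 0.951, -0.0]
force: [-0.4, 0.2, -1.9]
grip_width: 0.168
grip_force: 107.5
```

```bash
python3 - <<'E'
from h import *
W=cloud(snap('top')); go((520,-58.5,114.5,126))
print(tiltpan(W,np.array((600.,0)),55,47),fitpan(W,np.array((600.,0)),66,40)[0])
E
```

```text
t 11.5 pos [519.9 -58.1 117.6] yaw 126.0 F [-0.6 -0.3 -1.5] w 0.166 g 107.5 tilt [ 0.0004 -0.0001]
(520, -58.5, 114.5, 126) offset [ 0.02 -0.04  0.31] rot [-0.  0. -0.]
(array([600.3,   1. ]), array([-8.0000e-03, -3.0000e-03,  4.8463e+01]), 139) [598.54287292  -1.45048553]
```

Emit:
{"fn": "step_arm", "kwargs": {"plan": [{"offset":[0,0,0.1],"rot":[0,0,0],"gripper":1},{"offset":[0,0,0.2],"rot":[0,0,0],"gripper":1},{"offset":[0,0,0.25],"rot":[0,0,0],"gripper":1},{"offset":[0,0,0.25],"rot":[0,0,0],"gripper":4},{"offset":[0,0,0.25],"rot":[0,0,0],"gripper":4},{"offset":[0,0,0.25],"rot":[0,0,0],"gripper":4},{"offset":[0,0,-1.5],"rot":[0,0,0],"gripper":4},{"offset":[0,0,-5.5],"rot":[0,0,0],"gripper":4},{"offset":[0,0,-8],"rot":[0,0,0],"gripper":4},{"offset":[0,0,-8],"rot":[0,0,0],"gripper":4}]}}

```text
time_s: 12.5
eef_pos: [521.0, -58.4, 200.8]
ee_rot: [0.003, -0.309, 0.951, -0.002]
force: [-0.0, -0.3, -0.5]
grip_width: 0.471
grip_force: 0.0
```

```bash
python3 - <<'E'
from h import *
W=cloud(snap('top'))
print(tiltpan(W,np.array((600.,0)),55,47),fitpan(W,np.array((600.,0)),55,48))
go((489.2,218.2,180,72.3))
E
```

```text
(array([600.6,   1.4]), array([1.0000e-03, 5.0000e-03, 4.6602e+01]), 105) (array([5.99258807e+02, 1.70352543e-01]), np.float64(25.342628951480197), np.float64(115.13897583438077), np.float64(156.8751980938183), 106, 60, np.float64(46.78968885899428), np.float64(69.77165658774118))
t 12.6 pos [520.3 -58.2 198.7] yaw 126.0 F [ 0.9 -0.2  0.3] w 0.465 g 0.0 tilt [ 0.003 -0.001]
(489.2, 218.2, 180, 72.3) offset [-13.72  24.2    1.83] rot [-0.1  0.2 53.7]
```

Emit:
{"fn": "step_arm", "kwargs": {"plan": [{"offset":[-13.7,24.2,1.8],"rot":[0,0,53.7],"gripper":5},{"offset":[-13.7,24.2,1.8],"rot":[0,0,53.7],"gripper":5},{"offset":[-13.7,24.2,1.8],"rot":[0,0,53.7],"gripper":5},{"offset":[-13.7,24.2,1.8],"rot":[0,0,53.7],"gripper":5},{"offset":[-13.7,24.2,1.8],"rot":[0,0,53.7],"gripper":5},{"offset":[-13.7,24.2,1.8],"rot":[0,0,53.7],"gripper":5},{"offset":[-13.7,24.2,1.8],"rot":[0,0,53.7],"gripper":5},{"offset":[-13.7,24.2,1.8],"rot":[0,0,53.7],"gripper":5},{"offset":[-13.7,24.2,1.8],"rot":[0,0,53.7],"gripper":5},{"offset":[-13.7,24.2,1.8],"rot":[0,0,53.7],"gripper":5},{"offset":[-13.7,24.2,1.8],"rot":[0,0,53.7],"gripper":5}]}}

```text
time_s: 13.65
eef_pos: [488.8, 217.3, 179.3]
ee_rot: [-0.0, 0.154, 0.988, -0.0]
force: [-0.9, 0.3, -0.1]
grip_width: 0.588
grip_force: 0.0
```

```bash
python3 - <<'E'
from h import *
W=cloud(snap('top')); go((489.2,218.2,111,72.3))
print('M',fitpan(W,np.array((600.,0)),55,47.5,8)); print('L',fitpan(W,np.array((600.,0)),66,40,8)[0])
E
```

```text
t 13.7 pos [488.8 217.4 179.4] yaw 72.3 F [ 0.1 -0.  -0.3] w 0.584 g 0.0 tilt [-0.     -0.0001]
(489.2, 218.2, 111, 72.3) offset [-0.01  0.09  6.84] rot [-0. -0. -0.]
M (array([599.80801182,   0.68470893]), np.float64(-143.775636917403), np.float64(-143.57078292215573), np.float64(114.5531265338571), 187, 170, np.float64(47.02231031409636), np.float64(67.61282062115063))
L [599.47550543  -0.84316108]
```

Medium is nested and level with its handle at 216°. Next, grip the small pan.

Emit:
{"fn": "step_arm", "kwargs": {"plan": [{"offset":[0,0.1,3],"rot":[0,0,0],"gripper":5},{"offset":[0,0.1,5.5],"rot":[0,0,0],"gripper":5},{"offset":[0,0.1,6.8],"rot":[0,0,0],"gripper":5},{"offset":[0,0.1,6.8],"rot":[0,0,0],"gripper":5},{"offset":[0,0.1,6.8],"rot":[0,0,0],"gripper":1},{"offset":[0,0.1,6.8],"rot":[0,0,0],"gripper":1},{"offset":[0,0.1,6.8],"rot":[0,0,0],"gripper":1},{"offset":[0,0.1,6.8],"rot":[0,0,0],"gripper":1},{"offset":[0,0.1,6.8],"rot":[0,0,0],"gripper":1},{"offset":[0,0.1,6.8],"rot":[0,0,0],"gripper":1}], "squeeze": 110}}

```text
time_s: 14.7
eef_pos: [489.3, 219.3, 112.6]
ee_rot: [0.001, 0.154, 0.988, 0.0]
force: [-2.4, 0.3, 5.6]
grip_width: 0.169
grip_force: 107.3
```

Emit:
{"fn": "step_arm", "kwargs": {"plan": [{"offset":[0,0,-0.5],"rot":[0,0,0],"gripper":1},{"offset":[0,0,-2],"rot":[0,0,0],"gripper":1},{"offset":[0,0,-4.5],"rot":[0,0,0],"gripper":1},{"offset":[0,0,-7.5],"rot":[0,0,0],"gripper":1},{"offset":[0,0,-9],"rot":[0,0,0],"gripper":1},{"offset":[0,0,-9],"rot":[0,0,0],"gripper":1},{"offset":[0,0,-9],"rot":[0,0,0],"gripper":1}]}}

```text
time_s: 15.4
eef_pos: [488.5, 219.1, 200.9]
ee_rot: [-0.0, 0.154, 0.988, -0.0]
force: [-0.5, -0.6, -1.8]
grip_width: 0.163
grip_force: 107.3
```

```bash
python3 - <<'E'
from h import *
W=cloud(snap('top')); s=sense(); p=s['eef_pos']
f,k,n=tiltpan(W,np.array((574.,191)),44,p[2]-112+45); print(f,k,n)
d=f-p[:2]; r=np.hypot(*d); a=np.degrees(np.arctan2(*-d[::-1])); print('rel',d,r,'handle dir',a)
t=np.radians(126-(a-162.3)) # keep measured offset
dd=R.from_euler('z',126-a,degrees=True).apply([*d,0])[:2]
T=np.array((599.8,.5))-dd; print(T)
go((*T.round(1),200,72.3+126-a))
E
```

```text
[572.9 191. ] [-8.00000e-03 -1.50000e-02  1.31885e+02] 168
rel [ 84.49833784 -28.10325889] 89.04921255919156 handle dir 161.60341703009354
[547.45818613  72.5423263 ]
t 15.4 pos [488.4 219.1 200.4] yaw 72.3 F [-0.2  0.4 -1.1] w 0.163 g 107.3 tilt [-0.0018 -0.0004]
(np.float64(547.5), np.float64(72.5), 200, np.float64(36.69658296990647)) offset [-10.09 -12.16   0.04] rot [-0.1 -0.1 35.6]
```

Emit:
{"fn": "step_arm", "kwargs": {"plan": [{"offset":[-0.6,-0.8,0],"rot":[0,0,3],"gripper":1},{"offset":[-1.6,-2,0],"rot":[0,0,8],"gripper":1},{"offset":[-3,-3.6,0],"rot":[0,0,13],"gripper":1},{"offset":[-4.6,-5.5,0],"rot":[0,0,18],"gripper":1},{"offset":[-6.2,-7.5,0],"rot":[0,0,23],"gripper":1},{"offset":[-7.8,-9.4,0],"rot":[0,0,28],"gripper":1},{"offset":[-9.2,-11,0],"rot":[0,0,32],"gripper":1},{"offset":[-9.9,-11.9,0],"rot":[0,0,35],"gripper":1},{"offset":[-10.1,-12.2,0],"rot":[0,0,35.6],"gripper":1},{"offset":[-10.1,-12.2,0],"rot":[0,0,35.6],"gripper":1},{"offset":[-10.1,-12.2,0],"rot":[0,0,35.6],"gripper":1}]}}

```text
time_s: 16.55
eef_pos: [547.6, 72.8, 201.0]
ee_rot: [-0.0, 0.448, 0.894, -0.0]
force: [0.1, 1.2, -0.8]
grip_width: 0.163
grip_force: 107.3
```

```bash
python3 - <<'E'
from h import *
W=cloud(snap('top')); p=sense()['eef_pos']
f,k,n=tiltpan(W,np.array((600.,0)),44,p[2]-200.4+132); print(f,k,n)
T=p[:2]+np.array((599.8,.5))-f; print('drop',k[2]+1-46-10)
go((*T.round(1),p[2],36.7))
E
```

```text
[600.1   1.3] [-1.40000e-02 -1.00000e-02  1.31979e+02] 130
drop 76.97900000000001
t 16.6 pos [547.6  72.9 201.1] yaw 36.8 F [ 0.  -0.3 -1.8] w 0.167 g 107.3 tilt [-0.0007  0.0002]
(np.float64(547.3), np.float64(72.1), np.float64(201.1262491100697), 36.7) offset [-0.05 -0.07  0.  ] rot [-0.  -0.   0.1]
```

Emit:
{"fn": "step_arm", "kwargs": {"plan": [{"offset":[0,-0.1,1],"rot":[0,0,0],"gripper":1},{"offset":[0,-0.1,2.5],"rot":[0,0,0],"gripper":1},{"offset":[0,-0.1,4],"rot":[0,0,0],"gripper":1},{"offset":[0,-0.1,5.3],"rot":[0,0,0],"gripper":1},{"offset":[0,-0.1,6.3],"rot":[0,0,0],"gripper":1},{"offset":[0,-0.1,7],"rot":[0,0,0],"gripper":1},{"offset":[0,-0.1,7.4],"rot":[0,0,0],"gripper":1},{"offset":[0,-0.1,7.6],"rot":[0,0,0],"gripper":1},{"offset":[0,-0.1,7.6],"rot":[0,0,0],"gripper":1}]}}

```text
time_s: 17.5
eef_pos: [547.2, 71.6, 125.5]
ee_rot: [0.0, 0.449, 0.894, 0.0]
force: [0.2, 1.0, -1.2]
grip_width: 0.167
grip_force: 107.4
```

```bash
python3 - <<'E'
from h import *
W=cloud(snap('top')); go()
f,k,n=tiltpan(W,np.array((600.,0)),44,55); print(f,k,n,'drop',k[2]+1-56)
E
```

```text
t 17.6 pos [547.3  71.6 125.8] yaw 36.7 F [ 0.3  0.7 -1. ] w 0.167 g 107.4 tilt [ 0.0007 -0.0001]
[599.9  -2. ] [-2.000e-02 -3.000e-03  5.688e+01] 108 drop 1.8800000000000026
```

Emit:
{"fn": "step_arm", "kwargs": {"plan": [{"offset":[0,0,0.1],"rot":[0,0,0],"gripper":1},{"offset":[0,0,0.2],"rot":[0,0,0],"gripper":1},{"offset":[0,0,0.25],"rot":[0,0,0],"gripper":1},{"offset":[0,0,0.25],"rot":[0,0,0],"gripper":4},{"offset":[0,0,0.25],"rot":[0,0,0],"gripper":4},{"offset":[0,0,0.25],"rot":[0,0,0],"gripper":4},{"offset":[0,0,-1.5],"rot":[0,0,0],"gripper":4},{"offset":[0,0,-5.5],"rot":[0,0,0],"gripper":4},{"offset":[0,0,-8],"rot":[0,0,0],"gripper":4},{"offset":[0,0,-8],"rot":[0,0,0],"gripper":4}]}}

```text
time_s: 18.55
eef_pos: [548.3, 71.6, 209.0]
ee_rot: [0.003, 0.449, 0.894, 0.001]
force: [-0.1, -0.3, -0.5]
grip_width: 0.466
grip_force: 0.0
```

```bash
python3 - <<'E'
from h import *
go((498.5,-395.5,170,36.7))
E
```

```text
t 18.6 pos [548.3  71.6 209. ] yaw 36.7 F [-0.1 -0.3 -0.5] w 0.466 g 0.0 tilt [ 0.0069 -0.0006]
(498.5, -395.5, 170, 36.7) offset [-34.46 -31.92   3.9 ] rot [ 0.3  0.3 -0. ]
```

Emit:
{"fn": "step_arm", "kwargs": {"plan": [{"offset":[-34.5,-31.9,3.5],"rot":[0,0,0],"gripper":5},{"offset":[-34.5,-31.9,3.5],"rot":[0,0,0],"gripper":5},{"offset":[-34.5,-31.9,3.5],"rot":[0,0,0],"gripper":5},{"offset":[-34.5,-31.9,3.5],"rot":[0,0,0],"gripper":5},{"offset":[-34.5,-31.9,3.5],"rot":[0,0,0],"gripper":5},{"offset":[-34.5,-31.9,3.5],"rot":[0,0,0],"gripper":5},{"offset":[-34.5,-31.9,3.5],"rot":[0,0,0],"gripper":5},{"offset":[-34.5,-31.9,3.5],"rot":[0,0,0],"gripper":5},{"offset":[-34.5,-31.9,3.5],"rot":[0,0,0],"gripper":5},{"offset":[-34.5,-31.9,3.5],"rot":[0,0,0],"gripper":5},{"offset":[-34.5,-31.9,3.5],"rot":[0,0,0],"gripper":5},{"offset":[-34.5,-31.9,3.5],"rot":[0,0,0],"gripper":5}]}}

```text
time_s: 19.75
eef_pos: [497.2, -395.0, 169.5]
ee_rot: [-0.001, 0.449, 0.894, 0.0]
force: [0.4, 0.6, 0.7]
grip_width: 0.584
grip_force: 0.0
```

Emit:
{"fn": "step_arm", "kwargs": {"plan": [{"offset":[0,0,0],"rot":[0,0,0],"gripper":5},{"offset":[0,0,0],"rot":[0,0,0],"gripper":5}]}}

```text
time_s: 19.95
eef_pos: [497.8, -394.4, 170.6]
ee_rot: [-0.0, 0.448, 0.894, 0.0]
force: [-0.8, 1.4, -0.3]
grip_width: 0.587
grip_force: 0.0
```

```bash
python3 - <<'E'
from h import *
np.set_printoptions(precision=3,suppress=True)
c=snap('top');W=cloud(c); go((498.5,-395.5,92,36.7))
print('S',fitpan(W,np.array((600.,0)),44,56,6)[0],tiltpan(W,np.array((600.,0)),44,55));print('M',fitpan(W,np.array((600.,0)),55,47.5,8)[0]); print('L',fitpan(W,np.array((600.,0)),66,40,8)[0])
cv2.imwrite('pics/d.png',cv2.resize(c['color'][130:290,150:380,::-1],None,fx=3,fy=3))
E
```

```text
t 20.0 pos [ 497.8 -394.5  170.6] yaw 36.8 F [ 0.9 -0.4  0.1] w 0.584 g 0.0 tilt [0. 0.]
(498.5, -395.5, 92, 36.7) offset [-0.12  0.    7.86] rot [ 0.  -0.   0.1]
S [600.016  -0.671] (array([599.3,  -0.6]), array([-0.021, -0.003, 54.635]), 163)
M [599.147   0.61 ]
L [598.627  -1.129]
```

View pics/d.png

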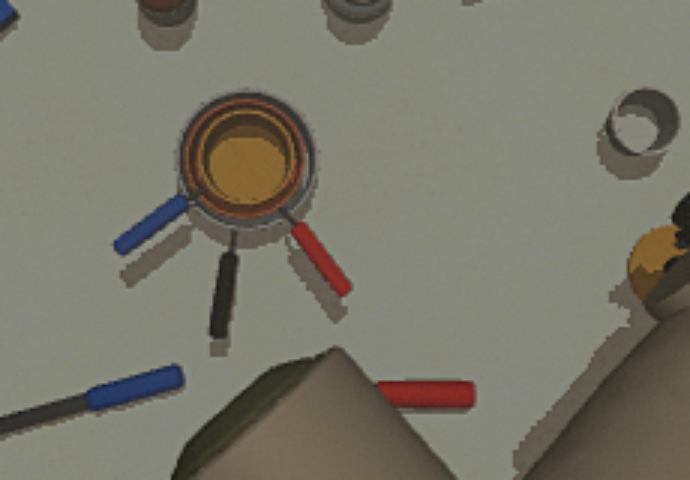

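Handles at (152,222), (223,295) and (322,258) are fanned, with all three pans nested concentrically around (247,160). Next, the lid.

Emit:
{"fn": "step_arm", "kwargs": {"plan": [{"offset":[-0.1,0,3],"rot":[0,0,0],"gripper":5},{"offset":[-0.1,0,5.5],"rot":[0,0,0],"gripper":5},{"offset":[-0.1,0,7.5],"rot":[0,0,0],"gripper":5},{"offset":[-0.1,0,8.1],"rot":[0,0,0],"gripper":5},{"offset":[-0.1,0,8.1],"rot":[0,0,0],"gripper":5},{"offset":[-0.1,0,8.1],"rot":[0,0,0],"gripper":1.8},{"offset":[-0.1,0,8.1],"rot":[0,0,0],"gripper":1.8},{"offset":[-0.1,0,8.1],"rot":[0,0,0],"gripper":1.8},{"offset":[-0.1,0,8.1],"rot":[0,0,0],"gripper":1.8},{"offset":[-0.1,0,8.1],"rot":[0,0,0],"gripper":1.8}], "squeeze": 50}}

```text
time_s: 21.0
eef_pos: [498.4, -396.8, 91.0]
ee_rot: [0.001, 0.449, 0.894, -0.0]
force: [-0.2, 1.3, 6.8]
grip_width: 0.26
grip_force: 49.2
```

Emit:
{"fn": "step_arm", "kwargs": {"plan": [{"offset":[0,0,-0.5],"rot":[0,0,0],"gripper":1.8},{"offset":[0,0,-2],"rot":[0,0,0],"gripper":1.8},{"offset":[0,0,-5],"rot":[0,0,0],"gripper":1.8},{"offset":[0,0,-9],"rot":[0,0,0],"gripper":1.8},{"offset":[0,0,-10],"rot":[0,0,0],"gripper":1.8},{"offset":[0,0,-10],"rot":[0,0,0],"gripper":1.8},{"offset":[0,0,-10],"rot":[0,0,0],"gripper":1.8}]}}

```text
time_s: 21.7
eef_pos: [497.6, -396.0, 188.6]
ee_rot: [-0.001, 0.449, 0.894, 0.0]
force: [-0.3, -0.0, -2.2]
grip_width: 0.26
grip_force: 49.0
```

```bash
python3 - <<'E'
from h import *
c=snap('scene'); W=cloud(c); p=sense()['eef_pos']
# disc of held lid, seen by scene camera
z=p[2]-90+12
Q=W.reshape(-1,3);Q=Q[np.isfinite(Q[:,2])]; q=Q[(np.hypot(*(Q[:,:2]-p[:2]).T)<50)&(abs(Q[:,2]-z)<7)]
A=np.c_[q[:,:2]-p[:2],np.ones(len(q))]; print('plane',np.linalg.lstsq(A,q[:,2],rcond=None)[0],len(q),z)
print(cv2.minEnclosingCircle(q[:,:2].astype(np.float32)))
print('S by scene',fitpan(W,np.array((600.,0)),44,56,6)[0])
go((599.6,-.6,190,36.7))
x,y=map(int,proj(c,(*p[:2],p[2]-60))); cv2.imwrite('pics/e.png',cv2.resize(c['color'][y-50:y+50,max(x-60,0):x+60,::-1],None,fx=4,fy=4))
E
```

```text
plane [-5.29522959e-03  6.59006757e-04  1.10472050e+02] 200 109.96675921560157
((500.89837646484375, -397.9762268066406), 45.49839401245117)
S by scene [602.09923966  -1.14693574]
t 21.8 pos [ 497.5 -396.   188. ] yaw 36.7 F [-0.7 -0.2 -0.3] w 0.263 g 49.0 tilt [-0.0017  0.002 ]
(599.6, -0.6, 190, 36.7) offset [25.62 31.8  -0.14] rot [-0.  -0.2 -0. ]
```

View pics/e.png

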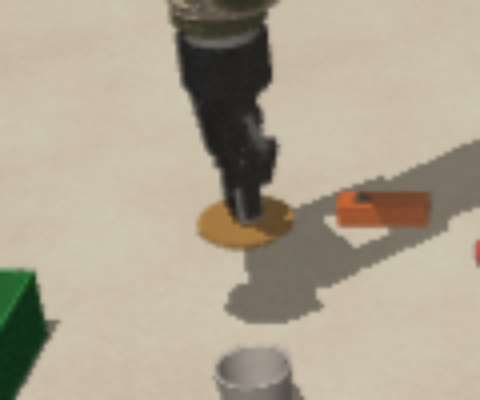

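Lid held level at (245,222).

Emit:
{"fn": "step_arm", "kwargs": {"plan": [{"offset":[1.5,1.9,0],"rot":[0,0,0],"gripper":1.8},{"offset":[4,5,0],"rot":[0,0,0],"gripper":1.8},{"offset":[6.6,8.2,0],"rot":[0,0,0],"gripper":1.8},{"offset":[9.2,11.4,0],"rot":[0,0,0],"gripper":1.8},{"offset":[11.8,14.6,0],"rot":[0,0,0],"gripper":1.8},{"offset":[14.4,17.9,0],"rot":[0,0,0],"gripper":1.8},{"offset":[17,21.1,0],"rot":[0,0,0],"gripper":1.8},{"offset":[19.6,24.3,0],"rot":[0,0,0],"gripper":1.8},{"offset":[22.2,27.5,0],"rot":[0,0,0],"gripper":1.8},{"offset":[24.6,30.5,0],"rot":[0,0,0],"gripper":1.8},{"offset":[25.7,31.8,0],"rot":[0,0,0],"gripper":1.8},{"offset":[25.7,31.8,0],"rot":[0,0,0],"gripper":1.8}]}}

```text
time_s: 22.95
eef_pos: [599.3, 1.5, 188.2]
ee_rot: [-0.001, 0.447, 0.894, -0.0]
force: [-0.2, 0.1, -1.4]
grip_width: 0.261
grip_force: 49.1
```

Emit:
{"fn": "step_arm", "kwargs": {"plan": [{"offset":[0,0,0],"rot":[0,0,0],"gripper":1.8},{"offset":[0,0,0],"rot":[0,0,0],"gripper":1.8}]}}

```text
time_s: 23.15
eef_pos: [599.2, -1.7, 189.1]
ee_rot: [-0.0, 0.449, 0.893, -0.0]
force: [1.1, 0.1, -1.2]
grip_width: 0.261
grip_force: 49.1
```

```bash
python3 - <<'E'
from h import *
W=cloud(snap('scene')); go((600,-1.2,142,36.7)); p=sense()['eef_pos']
z=p[2]-91+12
Q=W.reshape(-1,3);Q=Q[np.isfinite(Q[:,2])]; q=Q[(np.hypot(*(Q[:,:2]-p[:2]).T)<55)&(abs(Q[:,2]-z)<5)]
print(cv2.minEnclosingCircle(q[:,:2].astype(np.float32)),len(q))
print('S',fitpan(W,np.array((600.,0)),44,56,6)[0])
E
```

```text
t 23.2 pos [599.3  -1.7 189.2] yaw 36.6 F [ 0.1  0.1 -1.4] w 0.260 g 49.1 tilt [-0.0005 -0.0001]
(600, -1.2, 142, 36.7) offset [-0.    0.09  4.72] rot [-0.  -0.  -0.1]
((599.7540893554688, -3.7403674125671387), 44.2904052734375) 224
S [602.46990097  -1.28513313]
```

Emit:
{"fn": "step_arm", "kwargs": {"plan": [{"offset":[0,0.2,1.2],"rot":[0,0,0],"gripper":1.8},{"offset":[0,0.2,2.6],"rot":[0,0,0],"gripper":1.8},{"offset":[0,0.2,3.6],"rot":[0,0,0],"gripper":1.8},{"offset":[0,0.2,4.2],"rot":[0,0,0],"gripper":1.8},{"offset":[0,0.2,4.6],"rot":[0,0,0],"gripper":1.8},{"offset":[0,0.2,4.8],"rot":[0,0,0],"gripper":1.8},{"offset":[0,0.2,4.8],"rot":[0,0,0],"gripper":1.8}]}}

```text
time_s: 23.9
eef_pos: [601.1, 0.9, 141.4]
ee_rot: [0.0, 0.449, 0.894, -0.0]
force: [0.1, 0.3, -2.0]
grip_width: 0.259
grip_force: 49.2
```

```bash
python3 - <<'E'
from h import *
go((600,-1.2,139,36.7))
E
```

```text
t 23.9 pos [601.1   0.9 141.4] yaw 36.7 F [ 0.1  0.3 -2. ] w 0.259 g 49.2 tilt [ 0.0001 -0.    ]
(600, -1.2, 139, 36.7) offset [-0.1  -0.21  0.24] rot [ 0.  0. -0.]
```

Emit:
{"fn": "step_arm", "kwargs": {"plan": [{"offset":[0,-0.1,0.1],"rot":[0,0,0],"gripper":1.8},{"offset":[0,-0.1,0.2],"rot":[0,0,0],"gripper":1.8},{"offset":[0,-0.1,0.25],"rot":[0,0,0],"gripper":1.8},{"offset":[0,-0.1,0.25],"rot":[0,0,0],"gripper":1.8},{"offset":[0,-0.1,0.25],"rot":[0,0,0],"gripper":4.5},{"offset":[0,-0.1,0.25],"rot":[0,0,0],"gripper":4.5},{"offset":[0,-0.1,0.25],"rot":[0,0,0],"gripper":4.5},{"offset":[0,-0.1,-1],"rot":[0,0,0],"gripper":4.5},{"offset":[0,-0.1,-5],"rot":[0,0,0],"gripper":4.5},{"offset":[0,-0.1,-9],"rot":[0,0,0],"gripper":4.5},{"offset":[0,-0.1,-10],"rot":[0,0,0],"gripper":4.5}]}}

```text
time_s: 25.0
eef_pos: [601.4, 0.2, 247.1]
ee_rot: [0.004, 0.449, 0.894, 0.001]
force: [1.2, -0.6, -0.4]
grip_width: 0.524
grip_force: 0.0
```

Emit:
{"fn": "step_arm", "kwargs": {"plan": [{"offset":[5,3,-1],"rot":[0,0,0],"gripper":4.5},{"offset":[10,7,-1],"rot":[0,0,0],"gripper":4.5},{"offset":[14,11,-1],"rot":[0,0,0],"gripper":4.5},{"offset":[18,15,-1],"rot":[0,0,0],"gripper":4.5},{"offset":[20,18,-1],"rot":[0,0,0],"gripper":4.5},{"offset":[20,18,-1],"rot":[0,0,0],"gripper":4.5},{"offset":[20,18,-1],"rot":[0,0,0],"gripper":4.5}]}}

```text
time_s: 25.7
eef_pos: [624.8, 271.2, 251.1]
ee_rot: [-0.0, 0.447, 0.894, 0.0]
force: [-0.5, 0.1, -0.4]
grip_width: 0.525
grip_force: 0.0
```

```bash
python3 - <<'E'
from h import *
c=snap('top');W=cloud(c); go()
c0=np.array((600.,0))
print('S',fitpan(W,c0,44,56,4)[:2]); print('knob',blob(W,c0,25,80,95)); print('disc',blob(W,c0,50,57,66))
for n,r,H in(('M',55,47.5),('L',66,40)): print(n,fitpan(W,c0,r,H,8)[0])
Q=W.reshape(-1,3);Q=Q[np.isfinite(Q[:,2])];q=Q[(np.hypot(*(Q[:,:2]-c0).T)<38)&(abs(Q[:,2]-60)<5)]
print(np.linalg.lstsq(np.c_[q[:,:2]-c0,np.ones(len(q))],q[:,2],rcond=None)[0],len(q))
print('stone',blob(W,(476,369.5),75,30,45))
cv2.imwrite('pics/f.png',cv2.resize(c['color'][100:300,80:400,::-1],None,fx=2.5,fy=2.5))
E
```

```text
t 25.8 pos [624.9 269.3 251.1] yaw 36.8 F [-0.1 -0.3 -0.1] w 0.526 g 0.0 tilt [-0.0004 -0.0003]
S (array([6.01531201e+02, 2.09283465e-02]), np.float64(127.76115742057567))
knob [ 5.998e+02 -3.000e-01  2.220e+01  2.110e+01 -4.730e+01  5.995e+02
  2.000e-01  8.720e+01  6.300e+01]
disc [ 5.995e+02 -0.000e+00  8.340e+01  8.220e+01  8.980e+01  5.995e+02
 -5.000e-01  5.980e+01  6.100e+02]
M [599.74004671   0.79663961]
L [599.3492667   -0.76052111]
[ 2.67474094e-03 -1.37892701e-03  5.94350032e+01] 540
stone [ 0.  0.  0.  0.  0. nan nan nan  0.]h.py:37: RuntimeWarning: Mean of empty slice.
  return np.round([cx,cy,a,b,(an+90)%180-90,*q.mean(0),len(q)],1)
  ret = um.true_divide(
```

View pics/f.png

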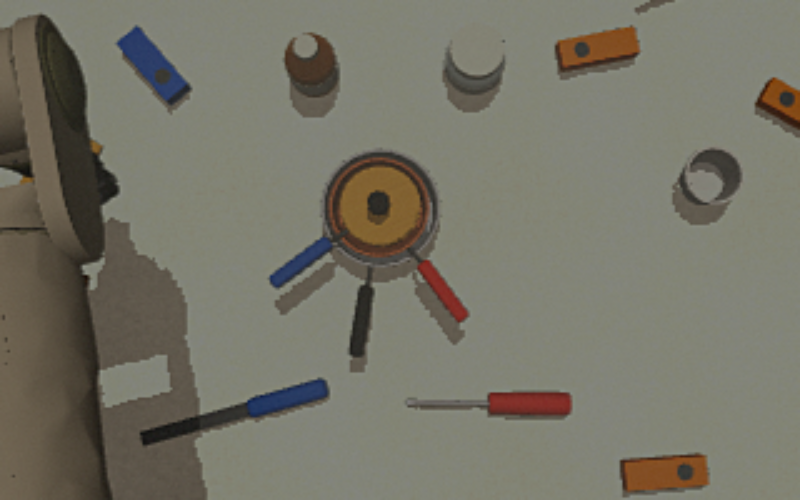

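The lid sits level at (379,204), centred on the nested pans. The handles are fanned and the arm is clear, so I'm handing in.

```bash
python3 -c "
from rig import *
print(finish_job())"
```

```text
the job is handed in; nothing more can be done
None
```

The job is handed in, with no verdict shown. By the camera measurements, the stone is on its holder, the three pans are nested with handles about 45° apart, and the lid is level and centred on the small pan. The arm hid the stone in the last picture, so its position was last checked just after I set it down.

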